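Open and lock the shutter of a detector test box

ROBOT

A 6-joint arm with a two-finger parallel gripper is mounted at the origin on the work surface. World frame = base frame: x ahead of the robot, y to its left, z up, the work surface at z = 0. Lengths are in m, angles in rad, forces in N, time in s.
With the tool pointing down it reaches from about 0.375 to 0.975 m from the base axis. Payload 3.8 kg.
Tool frame: the origin (TCP) lies at the very end of the fingers, on their centre line; the grasp point (between the pads) lies bot.grasp_offset behind it (bot.grasp_offset is the distance from the TCP to the grasp point, in m); y points along the fingers, x is the direction in which the jaws open and shut, and the axes are right-handed (so a half turn about y gives the same grasp; the last joint's range is limited). The gripper opens to 85 mm and grips with 20 to 120 N. Pads are 22 mm wide; open, the fingers measure 114 mm over their backs; the gripper's body (76 mm by 85 mm) begins 54 mm behind the grasp point. The pads swing forward as they close: fully open they stand 13 mm farther back than shut.
Start: joints at [1.107, 0.264, 1.604, -0, 1.274, -0.037], TCP at [0.279, 0.614, 0.231] pointing down, gripper open.
Joint ranges: [-2.63, 2.63], [-0.94, 2.18], [0.31, 2.57], [-1.31, 4.45], [0, 2.66], [-2.55, 2.55]. Speed limits (rad/s): [2.57, 2.57, 3.14, 3.14, 3.14, 3.14].

INTERFACE

Orientations are given as a rotation vector (axis times angle).
In Python, from workcell import sensors, read_camera, job, bot gives the robot as it stands.
- The arm moves only by the tool arm_command, never from a script. Its argument "deltas" is a list of rows, each a list of 4 numbers: the shift along the tool's x, y, z in m, then the turn about the tool's y in rad. A call has 1 to 20 rows; each row shifts and turns the commanded pose from where the row before left it, along the tool's axes as they then stand; what a row does not reach is not made up. A row lasts 1/8 s, in which the tool goes at most 62.5 mm and 10.7 degrees, less where a joint would pass 70% of its speed; a pose out of reach is approached as far as the arm can. A call is refused whole if a number of a shift passes 0.0625 or a number of a turn 0.188, either way. A call with a gripper value outside its range is refused whole. "fingers" is the finger opening in m, from 0 to 0.0854, set as the call begins (left out, the last holds). The fingers move at their own pace and stop on an object; "newtons" is the grip in N (left out, the last holds). Time passes only in rows, so rows that do not move let the fingers close. It gives the time, the measured TCP pose, the force and the opening at its end, in the units of the state.
- sensors.read_state(): the state, without advancing time (a new reading comes with each control period).
- read_camera(name): name is "side" or "top"; returns a dict with "color" (480x640x3 uint8, red, green, blue), "vfov" (degrees; the focal length in pixels is half the picture's height over the tangent of half this angle, whatever the lens; pixels are square), "cx", "cy" (the principal point, pixels), "R" (3x3) and "t" (3): a world point X has camera coordinates R X + t. Camera axes: x right, y down, z forward; pixel columns grow to the right and rows downward; lengths in m; the calibration is good to about 2 mm. A picture is of the moment at which its call begins. There is no depth.
- job.finish_job(): hands the job in, once; it reports no verdict.
The state is a dict: "time": time; "q": joint angles; "joint_vel": joint speeds; "joint_torque": joint torques, N m; "tool_pos": TCP position; "tcp_rot": TCP orientation; "wrist_force": force on the tool from outside, world axes, zero at the start; "torque": the same for the moment, N m; "width": opening from 0.0 (shut) to 1.0 (fully open).
Only numpy, scipy, OpenCV 4.12 (cv2) and the standard library are available. Lean on these libraries where they do the work, as an engineer would, in place of code of your own. Each camera call takes 0.05 s, during which the arm holds its last target.

TASK

Open the blue shutter of the detector test box and lock it open: with the fingertips, push the red-knobbed pin along the long leg of its L-shaped slot up to the corner, so that it shoves the shutter off the copper window, then push it sideways along the short leg right to the end. Only push the pin, gently: do not grip or lift it. Leave all the other things where they are.

Things in the scene. Friction and masses are not known exactly. Their poses are not given: they have to be found in the camera images.
- testbox: Fixed grey box; flat top plate 70 mm above the table, with an L-shaped slot 20 mm wide. Origin on the table; x along the slot's long leg towards the corner, y along the short leg towards its end. Spans x -100 to 130, y -105 to 85 mm. Rails 9 mm high, 6 mm wide on the plate at y -100 and 80 mm. Copper window 44 mm across at x 8, y -65 mm, under the shutter.
- slot_start (a point): point on the top of the plate where the pin's axis stands at the closed end of the slot's long leg (it can go 2 mm farther)
- slot_corner (a point): point on the top of the plate where the pin's axis stands when the pin is stopped by the far wall of the long leg, at the corner, 90 mm from slot_start
- slot_end (a point): point on the top of the plate where the pin's axis stands when the pin is stopped by the end of the short leg, 50 mm from slot_corner, square to the long leg. In the short leg the pin has about 6 mm of play along the long leg's direction, towards slot_start.
- pin: Pin follower: red knob (26 mm across, 8 to 38 mm above the plate) on a white nylon collar (40 mm across, 8 mm thick) riding on the plate; 14 mm stem through the slot; a disc below the plate keeps it in (6 mm of free lift, can rock a little). About 0.25 kg, slides freely, stays where left. Origin on its axis at the collar's underside, level with the plate's top.
- shutter (a joint): Blue shutter, m: 0 = shut, about 0.077 with the pin at the corner, 0.082 at its stop. Opens along slot_start to slot_corner; drags with about 1 N, stays where left. Its bar crosses the slot ahead of the collar: 10 mm thick, top 10 mm above the plate, box y -95 to 75 mm. Its blade, 2 to 5 mm above the plate, runs 70 mm onward from the bar's near face, box y -95 to -32 mm.
- shutter_bar (a point): on the bar's face that looks at the pin, at the bar's top edge, above the slot's long leg
- fitting: Bystander: small brass fitting, 20 mm across and 26 mm tall, loose on a near corner of the test box's top plate; origin under its centre
- wash_bottle: Bystander: white wash bottle, 68 mm across, 185 mm tall; origin under its centre
- mug: Bystander: blue mug, 82 mm across, 92 mm tall; origin under its centre
- screwdriver: Bystander: green-handled screwdriver lying on the table
- wrench: Bystander: steel wrench lying on the table
- tape: Bystander: yellow ring of tape, 90 mm across, 22 mm high, flat on the table
- jar: Bystander: amber jar, 60 mm across, 75 mm tall; origin under its centre
Mind the look-alikes: they are no part of the job. Leave any green look-alike of the pin alone.

How it is judged:
By the outcome, as a careful person would: the job done as asked, in the order asked, and still so for the second after the job is handed in, with the robot touching nothing.
It also fails if it takes over 48 s, if anything falls off the work surface, if the arm or the gripper's body presses on something with over 40 N, if the wrist force passes 120 N, or if a joint passes its speed limit or range.

## Working session

There is one attempt and no reset: what is moved stays moved. The work goes in short steps, Python scripts to look and compute and a tool call to move; the robot and the scene stay as the last step left them, time stands still between calls to the robot, and variables do not carry over. Pictures are saved under pics/ and viewed, and the job is handed in when it is done.

Besides the shell and the picture viewer there is one more tool, called after ">>>" as name([rows], argument=value, ...), one row to a line, values as JSON. arm_command: Moves the arm, as the interface text tells. Its arguments: {"type":"object","properties":{"deltas":{"type":"array"},"fingers":{"type":"number"},"newtons":{"type":"number"}},"required":["deltas"]}

```bash
mkdir -p pics; cat > h.py <<'E'
import numpy as np,cv2
from workcell import sensors, read_camera, job, bot
def snap(n,f):
    c=read_camera(n); cv2.imwrite(f'pics/{f}.png',c['color'][:,:,::-1]); np.savez(f'pics/{f}.npz',**{k:np.array(v) for k,v in c.items() if k!='color'},color=c['color']); return c
def load(f): return np.load(f'pics/{f}.npz')
def K(c):
    return 240/np.tan(np.radians(float(c['vfov']))/2)
def proj(c,X):
    p=np.atleast_2d(X)@c['R'].T+c['t']; f=K(c); return np.c_[f*p[:,0]/p[:,2]+c['cx'],f*p[:,1]/p[:,2]+c['cy']]
def ray(c,u,v,z):
    R=np.array(c['R']);o=-R.T@c['t'];d=R.T@np.array([(u-c['cx'])/K(c),(v-c['cy'])/K(c),1]); return o+d*(z-o[2])/d[2]
E
python3 - <<'E'
from h import *
for n in('side','top'):
    c=snap(n,n+'0'); print({k:np.round(v,4).tolist() for k,v in c.items() if k!='color'}, c.keys())
print(sensors.read_state(), bot.grasp_offset)
E
```

```text
{'vfov': 53.697, 'cx': 319.4764, 'cy': 243.185, 'R': [[0.8639, -0.5036, 0.0016], [-0.3086, -0.5319, -0.7886], [0.398, 0.6808, -0.6149]], 't': [-0.451, 0.2208, 1.0167]} dict_keys(['color', 'vfov', 'cx', 'cy', 'R', 't'])
{'vfov': 56.0061, 'cx': 323.5345, 'cy': 239.8583, 'R': [[-0.0201, -0.9993, -0.0305], [-0.9809, 0.0257, -0.1927], [0.1934, 0.0261, -0.9808]], 't': [0.027, 0.529, 1.0651]} dict_keys(['color', 'vfov', 'cx', 'cy', 'R', 't'])
{'time': 0.1, 'q': array([ 1.10709460e+00,  2.64714700e-01,  1.60523732e+00,  6.16770508e-06,
        1.27371573e+00, -3.68844721e-02]), 'joint_vel': array([-0.00224798, -0.00136111, -0.00241375, -0.00016404, -0.00043304,
        0.00072519]), 'joint_torque': array([ 7.24890833e-04, -5.16710079e+01, -3.68589485e+01, -2.30203595e-04,
        6.43857638e-03,  2.31984262e-05]), 'tool_pos': array([0.27912624, 0.61385361, 0.23006174]), 'tcp_rot': array([-1.38248375, -0.88798631,  0.89092434]), 'wrist_force': array([ 0.43163956, -0.20378499, -0.23889106]), 'torque': array([-0.00505451, -0.01723089,  0.01226869]), 'width': 0.9989028616786645} 0.0187
```

```bash
ls -la .
```

```text
total 16
drwxr-xr-x  3 agent agent 4096 Dec  7 00:46 .
drwxr-xr-x 23 root  root  4096 Dec  7 00:46 ..
-rw-r--r--  1 agent agent  638 Dec  7 00:46 h.py
drwxr-xr-x  2 agent agent 4096 Dec  7 00:46 pics
```

View pics/side0.png

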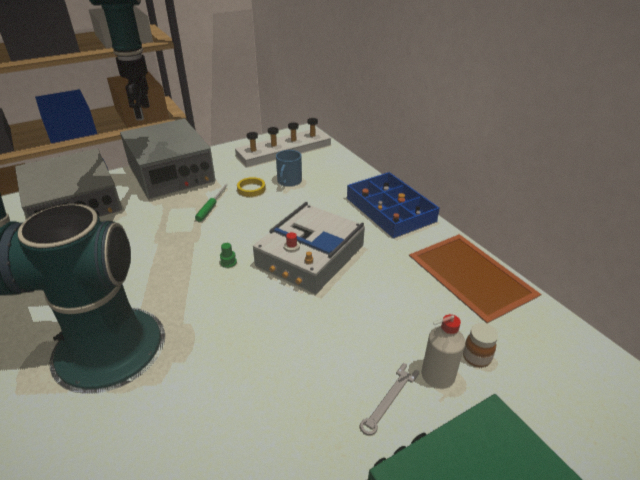

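View pics/top0.png

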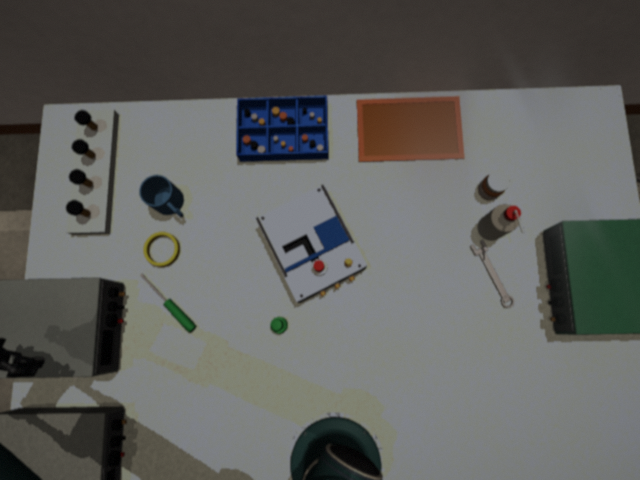

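Both views show the box near top-view pixel (312,245), with the red pin at about (319,266) and the green look-alike at about (279,325). I'll zoom in on the box.

```bash
python3 - <<'E'
from h import *
for n,(x0,y0,w,h,s) in {'top0':(245,175,133,140,4),'side0':(245,195,130,100,6)}.items():
    c=load(n)['color'][y0:y0+h,x0:x0+w,::-1]
    im=cv2.resize(c,None,fx=s,fy=s,interpolation=cv2.INTER_CUBIC)
    im=np.clip(im.astype(float)*1.3,0,255).astype(np.uint8)
    for k in range(0,w,20): cv2.putText(im,str(x0+k),(k*s,10),0,.4,(0,0,255)); cv2.line(im,(k*s,12),(k*s,18),(0,0,255))
    for k in range(0,h,20): cv2.putText(im,str(y0+k),(0,k*s+4),0,.4,(0,0,255))
    cv2.imwrite(f'pics/{n}z.png',im)
E
```

```text
(no output)
```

View pics/top0z.png

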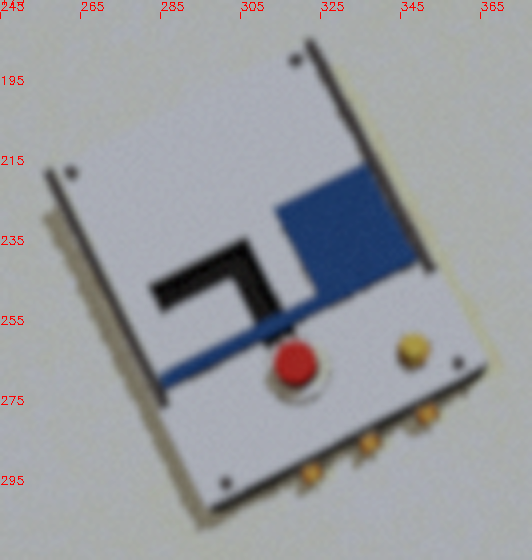

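View pics/side0z.png

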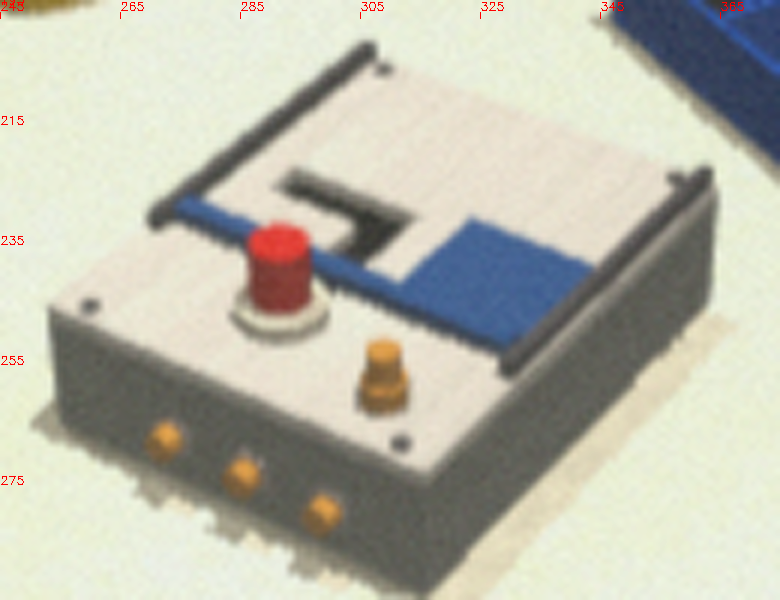

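```bash
cat > fit.py <<'E'
from h import *
from scipy.optimize import least_squares
T=load('top0');S=load('side0')
tp=lambda x,y:(245+x/4-.375,175+y/4-.375); sp=lambda x,y:(245+x/6-.42,195+y/6-.42)
obs=[(T,tp(487,367),(-.1,-.105,.07)),(T,tp(210,513),(-.1,.085,.07)),
(T,tp(311,39),(.13,-.1,.079)),(T,tp(49,170),(.13,.08,.079)),
(S,sp(50,308),(-.1,.085,.07)),(S,sp(428,474),(-.1,-.105,.07)),(S,sp(709,170),(.13,-.1,.079)),(S,sp(368,45),(.13,.08,.079))]
def b2w(p,X):
    X=np.atleast_2d(X);c,s=np.cos(p[2]),np.sin(p[2]);return np.c_[p[0]+c*X[:,0]-s*X[:,1],p[1]+s*X[:,0]+c*X[:,1],X[:,2]]
def w2b(p,X):
    d=np.array(X)[:2]-p[:2];c,s=np.cos(p[2]),np.sin(p[2]);return np.array([c*d[0]+s*d[1],-s*d[0]+c*d[1],X[2]])
res=lambda p:np.concatenate([(proj(c,b2w(p,X))[0]-uv) for c,uv,X in obs])
r=least_squares(res,[.5,0,.45],loss='soft_l1');p=r.x
if __name__=='__main__':
    print('pose',p.round(4)); print(res(p).reshape(-1,2).round(2))
    g=lambda n,c,f,x,y,z:print(n,(w2b(p,ray(c,*f(x,y),z))*1000).round(1))
    for n,x,y in [('slot far right corner',247,238),('slot end far',149,286),('slot end near',161,312),('inner corner',236,277)]: g('T '+n,T,tp,x,y,.07)
    for n,x,y in [('slot far right corner',413,215),('slot end far',294,169),('slot end near',275,185),]: g('S '+n,S,sp,x,y,.07)
    g('T knob top',T,tp,296,363,.108); g('S knob top',S,sp,281,241,.108)
    g('S collar front',S,sp,280,340,.07)
    g('T bar left near',T,tp,164,387,.08); g('T bar near right-of-pin',T,tp,322,298,.08)
    g('T fitting',T,tp,414,349,.096); g('S bar face top right',S,sp,490,342,.08); g('S fitting top',S,sp,384,345,.096)
E
python3 fit.py
```

```text
pose [0.5027 0.048  0.4542]
[[ 1.22 -0.25]
 [-0.23 -0.17]
 [-0.46  0.25]
 [-0.34  0.28]
 [-0.64  0.05]
 [-0.32  0.78]
 [ 0.47 -0.44]
 [ 0.98 -0.5 ]]
T slot far right corner [38.1 -9.9 70. ]
T slot end far [39.  56.5 70. ]
T slot end near [21.3 57.1 70. ]
T inner corner [19.5  7.  70. ]
S slot far right corner [38.4 -4.4 70. ]
S slot end far [37.4 58.5 70. ]
S slot end near [23.  58.3 70. ]
T knob top [-49.6  -0.4 108. ]
S knob top [-48.5   0.7 108. ]
S collar front [-62.9  -7.8  70. ]
T bar left near [-22.2  75.3  80. ]
T bar near right-of-pin [-17.8 -32.9  80. ]
T fitting [-72.5 -66.1  96. ]
S bar face top right [-26.6 -86.4  80. ]
S fitting top [-68.1 -63.5  96. ]
```

```bash
cat > plan.py <<'E'
from h import *
from scipy.spatial.transform import Rotation as Ro
P=np.array([.5027,.048,.4542])
def st(bx=None,by=0,z=None):
    s=sensors.read_state();R=Ro.from_rotvec(s['tcp_rot']).as_matrix();p=s['tool_pos']
    c,sn=np.cos(P[2]),np.sin(P[2]);B=np.array([[c,-sn,0],[sn,c,0],[0,0,1]])
    b=B.T@(p-[P[0],P[1],0])
    print('t',round(s['time'],2),'box pos mm',(b*1000).round(1),'F box',(B.T@s['wrist_force']).round(1),'w',round(s['width'],3),'q',s['q'].round(2))
    print('tool axes in box frame (cols)\n',(B.T@R).round(3))
    if bx is not None:
        t=np.array([bx,by,z*1000])/1000; print('tool-frame delta mm',((R.T@B@(t-b))*1000).round(1))
E
python3 - <<'E'
from plan import *
st(-90,0,.2)
E
```

```text
t 0.1 box pos mm [ 47.4 606.6 230.1] F box [ 0.3 -0.4 -0.2] w 0.999 q [ 1.11  0.26  1.61  0.    1.27 -0.04]
tool axes in box frame (cols)
 [[ 0.771 -0.002 -0.636]
 [ 0.636 -0.001  0.771]
 [-0.002 -1.     0.   ]]
tool-frame delta mm [-491.9   31.1 -380.5]
```

>>> arm_command([
  [-0.03,0.002,-0.024,0],
  [-0.03,0.002,-0.024,0],
  [-0.03,0.002,-0.024,0],
  [-0.03,0.002,-0.024,0],
  [-0.03,0.002,-0.024,0],
  [-0.03,0.002,-0.024,0],
  [-0.03,0.002,-0.024,0],
  [-0.03,0.002,-0.024,0],
  [-0.03,0.002,-0.024,0],
  [-0.03,0.002,-0.024,0],
  [-0.03,0.002,-0.024,0],
  [-0.03,0.002,-0.024,0],
  [-0.03,0.002,-0.024,0],
  [-0.03,0.002,-0.024,0],
  [-0.03,0.002,-0.024,0],
  [-0.03,0.002,-0.02,0],
], fingers=0)

```text
time: 2.1
tool_pos: [0.4265, 0.0189, 0.1989]
tcp_rot: [-1.381, -0.889, 0.889]
wrist_force: [-0.8, -0.6, 0.1]
width: 0.003
```

>>> arm_command([
  [0,0,0,0.115],
  [0,0,0,0.115],
  [0,0,0,0.115],
  [0,0,0,0.115],
  [0,0,0,0.115],
  [0,0,0,0.115],
  [0,0,0,0],
])

```text
time: 2.98
tool_pos: [0.4262, 0.0202, 0.1989]
tcp_rot: [-1.541, -0.356, 0.358]
wrist_force: [-0.5, 0.4, 0.8]
width: 0.001
```

```bash
python3 - <<'E'
from plan import *
st(-92,0,.11)
snap('side','s1');snap('top','t1')
E
```

```text
t 2.98 box pos mm [-80.9   8.5 198.9] F box [-0.2  0.6  0.8] w 0.001 q [-0.01 -0.2   2.14 -0.    1.2  -0.47]
tool axes in box frame (cols)
 [[ 1.    -0.001 -0.001]
 [ 0.001  0.     1.   ]
 [-0.001 -1.     0.   ]]
tool-frame delta mm [-11.   88.9  -8.6]
```

View pics/s1.png

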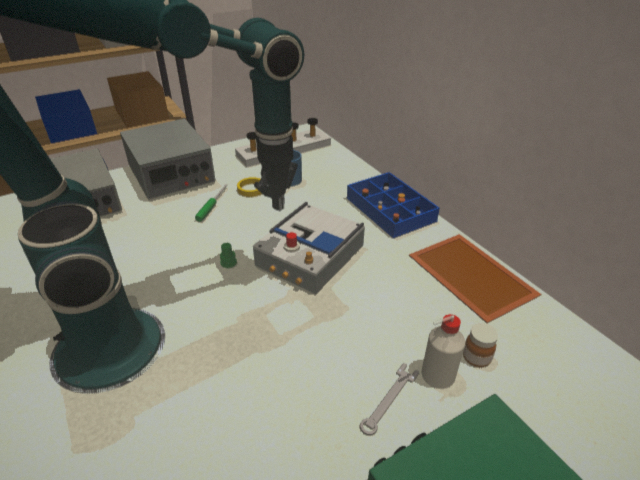

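The side view shows the shut fingertips at about (280,207), above and behind the pin. Next I'll lower them behind the knob.

>>> arm_command([
  [-0.005,0.02,-0.004,0],
  [-0.006,0.02,-0.0045,0],
  [0,0.02,0,0],
  [0,0.02,0,0],
  [0,0.01,0,0],
  [0,0.01,0,0],
  [0,0.01,0,0],
  [0,0,0,0],
])

```text
time: 4.08
tool_pos: [0.4199, 0.0078, 0.0886]
tcp_rot: [-1.541, -0.355, 0.357]
wrist_force: [-1.2, -0.5, -0.2]
width: 0.001
```

```bash
python3 - <<'E'
from plan import *
st(-92,0,.087)
c=snap('side','s2');d=snap('top','t2')
p=sensors.read_state()['tool_pos'];print(proj(c,p),proj(d,p))
for n,(x0,y0,w,h,s) in {'t2':(245,175,133,140,3),'s2':(245,150,130,140,3)}.items():
    im=cv2.resize(load(n)['color'][y0:y0+h,x0:x0+w,::-1],(399,420),interpolation=cv2.INTER_CUBIC); cv2.imwrite(f'pics/{n}z.png',im)
cv2.imwrite('pics/c2.png',np.hstack([cv2.imread('pics/t2z.png'),cv2.imread('pics/s2z.png')]))
E
```

```text
t 4.08 box pos mm [-92.1   0.2  88.6] F box [-1.3  0.1 -0.2] w 0.001 q [-0.04 -0.08  2.27  0.    0.96 -0.5 ]
tool axes in box frame (cols)
 [[ 1.    -0.001 -0.   ]
 [ 0.     0.001  1.   ]
 [-0.001 -1.     0.001]]
tool-frame delta mm [ 0.1  1.6 -0.2]
[[281.34010587 250.00575602]] [[326.96118015 282.15699835]]
```

View pics/c2.png

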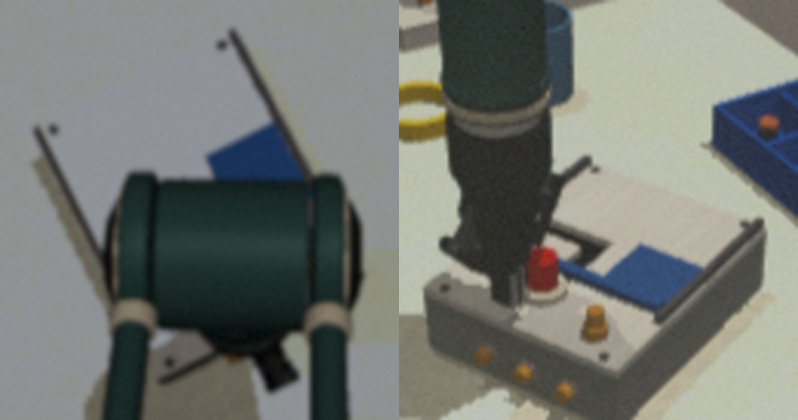

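The side crop shows the fingertips just behind the red knob (knob at about (293,238) in full-frame pixels), with the fitting clear to the right. Starting the push.

>>> arm_command([
  [0.005,0.001,0,0],
  [0.005,0,0,0],
  [0.005,0,0,0],
  [0.005,0,0,0],
  [0.005,0,0,0],
  [0.005,0,0,0],
  [0.005,0,0,0],
  [0.005,0,0,0],
  [0.005,0,0,0],
  [0.005,0,0,0],
])

```text
time: 5.42
tool_pos: [0.4657, 0.0298, 0.0882]
tcp_rot: [-1.541, -0.356, 0.356]
wrist_force: [-1.5, -0.6, 1.4]
width: -0.001
```

```bash
cat > look.py <<'E'
from plan import *
import sys
k=sys.argv[1]; st()
for n in('top','side'): snap(n,n+k)
out=[]
for n,(x0,y0,w,h) in {'top':(245,175,133,140),'side':(245,150,133,140)}.items():
    out.append(cv2.resize(load(n+k)['color'][y0:y0+h,x0:x0+w,::-1],(399,420),interpolation=cv2.INTER_CUBIC))
cv2.imwrite(f'pics/c{k}.png',np.hstack(out))
E
python3 look.py 3
```

```text
t 5.42 box pos mm [-41.2  -0.1  88.2] F box [-1.6  0.2  1.4] w -0.001 q [ 0.01  0.01  2.18 -0.    0.96 -0.44]
tool axes in box frame (cols)
 [[ 1. -0.  0.]
 [-0.  0.  1.]
 [-0. -1.  0.]]
```

View pics/c3.png

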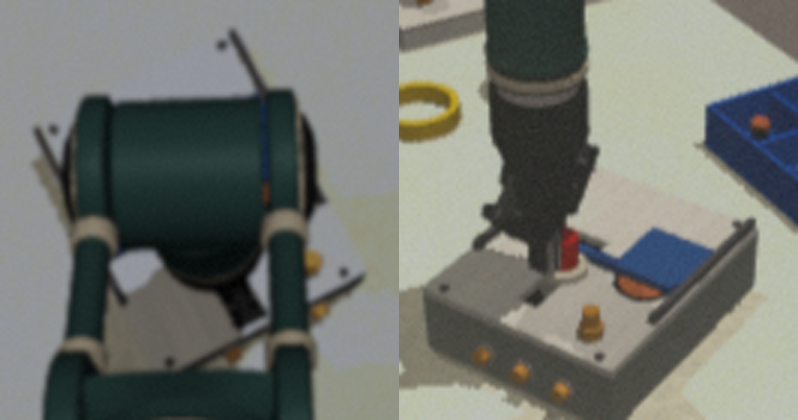

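The pin is sliding and the shutter is moving off the window: copper is now visible below the blade. I'll keep pushing.

>>> arm_command([
  [0.005,0,0,0],
  [0.005,0,0,0],
  [0.005,0,0,0],
  [0.005,0,0,0],
  [0.005,0,0,0],
  [0.005,0,0,0],
  [0.004,0,0,0],
  [0.004,0,0,0],
  [0,0,0,0],
])

```text
time: 6.65
tool_pos: [0.4999, 0.0465, 0.0883]
tcp_rot: [-1.541, -0.356, 0.356]
wrist_force: [-2.2, -0.8, 0.6]
width: 0.001
```

```bash
python3 look.py 4
```

```text
t 6.65 box pos mm [-3.2 -0.1 88.3] F box [-2.3  0.3  0.6] w 0.001 q [ 0.04  0.08  2.11  0.    0.96 -0.41]
tool axes in box frame (cols)
 [[ 1.  0.  0.]
 [-0. -0.  1.]
 [ 0. -1. -0.]]
```

View pics/c4.png

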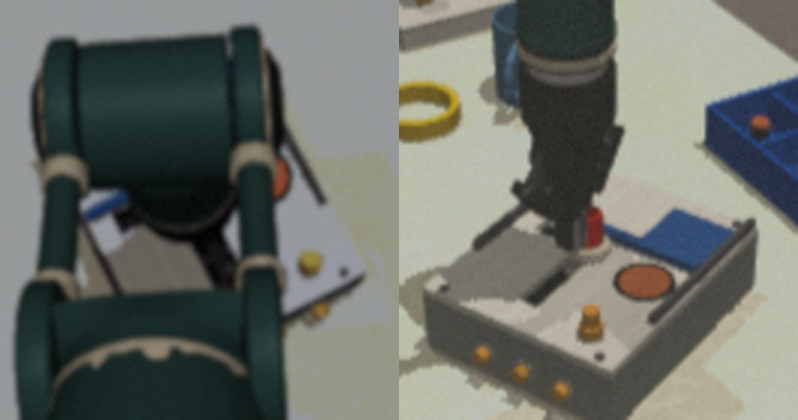

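The window is now uncovered and the pin is close to the corner. From here I'll go in fine steps until the force shows the wall.

>>> arm_command([
  [0.002,0,0,0],
  [0.002,0,0,0],
  [0.002,0,0,0],
  [0,0,0,0],
])

```text
time: 7.25
tool_pos: [0.5028, 0.0484, 0.0882]
tcp_rot: [-1.541, -0.352, 0.36]
wrist_force: [-10.2, -2.2, 9.7]
width: 0.0
```

>>> arm_command([
  [0.002,0,0,0],
  [0.002,0,0,0],
  [0,0,0,0],
])

```text
time: 7.62
tool_pos: [0.5034, 0.0491, 0.0881]
tcp_rot: [-1.542, -0.347, 0.366]
wrist_force: [-18.2, -7.8, 17.4]
width: 0.0
```

```bash
python3 look.py 5
```

```text
t 7.62 box pos mm [ 1.1  0.7 88.1] F box [-19.7   0.9  17.4] w 0.0 q [ 0.05  0.09  2.09 -0.    0.97 -0.4 ]
tool axes in box frame (cols)
 [[ 1.    -0.012 -0.001]
 [ 0.001  0.002  1.   ]
 [-0.012 -1.     0.002]]
```

View pics/c5.png

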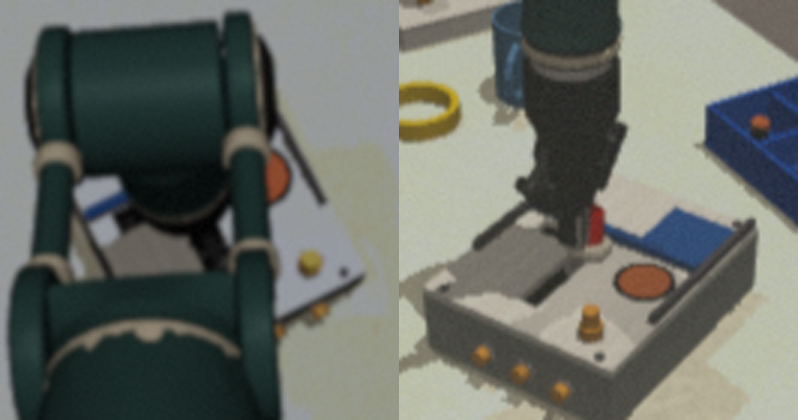

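The force rose to about 20 N at TCP box x ≈ 1, so the pin is at a stop. I'll back off, lift, and check that this is the corner.

>>> arm_command([
  [-0.006,0,0,0],
  [-0.015,0,0,0],
  [-0.02,0,0,0],
  [0,-0.03,0,0],
  [0,-0.03,0,0],
  [0,-0.03,-0.03,0],
  [-0.02,-0.03,-0.06,0],
  [-0.02,0,-0.06,0],
  [0,0,0,0],
])

```text
time: 8.85
tool_pos: [0.5004, -0.1161, 0.2057]
tcp_rot: [-1.544, -0.353, 0.35]
wrist_force: [-0.0, 0.3, -0.1]
width: 0.001
```

```bash
python3 look.py 6
```

```text
t 8.85 box pos mm [ -74.1 -146.5  205.7] F box [ 0.1  0.3 -0.1] w 0.001 q [-0.28 -0.03  1.97 -0.    1.19 -0.72]
tool axes in box frame (cols)
 [[ 1.     0.001  0.006]
 [-0.006 -0.002  1.   ]
 [ 0.001 -1.    -0.002]]
```

View pics/c6.png

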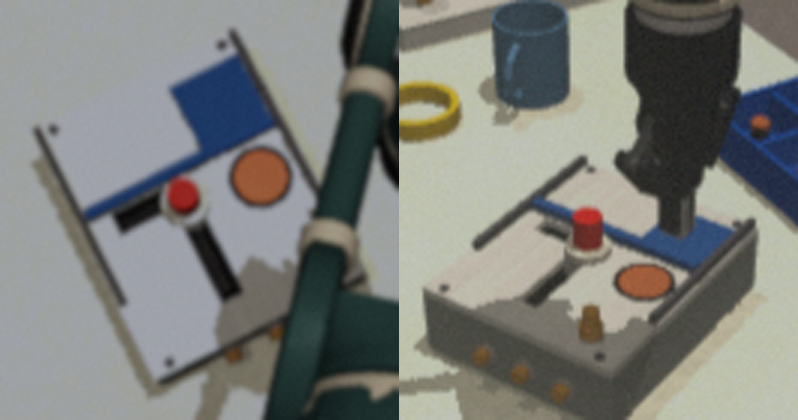

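```bash
cat > pin.py <<'E'
from fit import *
import sys
def pin(k):
  for n in('top','side'):
    c=load(n+k);h=cv2.cvtColor(c['color'],cv2.COLOR_RGB2HSV).astype(int)
    m=((h[...,0]<8)|(h[...,0]>172))&(h[...,1]>170)&(h[...,2]>90)
    m[:,:245]=0;m[:,378:]=0;m[:180]=0;m[300:]=0
    v,u=np.nonzero(m); uu=u.mean();vv=v.mean()
    # brute: match mask centroid with projected cylinder silhouette
    def cen(b):
        a=np.linspace(0,2*np.pi,40);X=[];
        for z in(.078,.108): X.append(np.c_[b[0]+.013*np.cos(a),b[1]+.013*np.sin(a),0*a+z])
        q=proj(c,b2w(p,np.vstack(X)));hu=cv2.convexHull(q.astype(np.float32));M=cv2.moments(hu);return np.array([M['m10']/M['m00'],M['m01']/M['m00']])
    s=least_squares(lambda b:cen(b/1000)-[uu,vv],[0.,0.]); print(n,k,m.sum(),'pin box mm',s.x.round(1))
for k in sys.argv[1:]: pin(k)
E
python3 pin.py 0 6; python3 - <<'E'
from plan import *
st(27,-55,.2)
E
```

```text
top 0 62 pin box mm [0. 0.]
side 0 42 pin box mm [0. 0.]
top 6 67 pin box mm [0. 0.]
side 6 39 pin box mm [0. 0.]
t 8.95 box pos mm [ -73.3 -142.9  204.6] F box [-0.4  0.5 -0.4] w -0.001 q [-0.27 -0.03  1.98  0.    1.19 -0.72]
tool axes in box frame (cols)
 [[ 1.    -0.     0.003]
 [-0.003  0.001  1.   ]
 [-0.    -1.     0.001]]
tool-frame delta mm [100.1   4.7  88.2]
```

```bash
sed -i 's/\[0.,0.\])/[10.,5.],diff_step=0.1)/; s/(h\[...,2\]>90)/(h[...,2]>70)/;s/>170)/>150)/' pin.py; python3 pin.py 0 6
```

```text
top 0 78 pin box mm [-48.1  -0.1]
side 0 62 pin box mm [-39.5   8.5]
top 6 81 pin box mm [21.1 -1. ]
side 6 83 pin box mm [23.   2.6]
```

```bash
python3 - <<'E'
from h import *
for n,(x0,y0,w,h,s) in {'top6':(260,205,80,75,7),'side6':(265,195,90,70,7)}.items():
    c=load(n)['color'][y0:y0+h,x0:x0+w,::-1]
    im=np.clip(cv2.resize(c,None,fx=s,fy=s,interpolation=cv2.INTER_CUBIC)*1.2,0,255).astype(np.uint8)
    cv2.imwrite(f'pics/{n}z.png',im)
E
```

```text
(no output)
```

View pics/top6z.png

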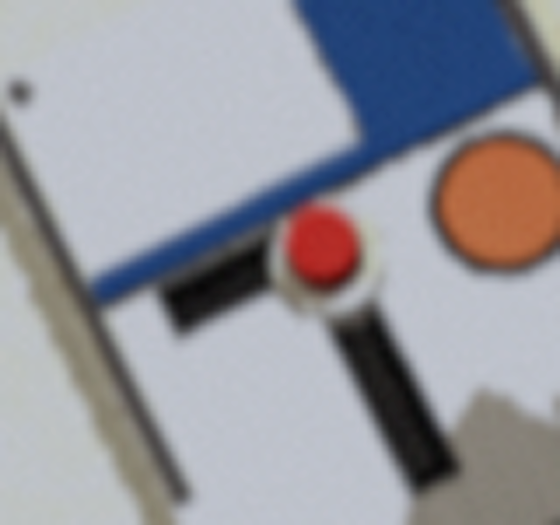

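View pics/side6z.png

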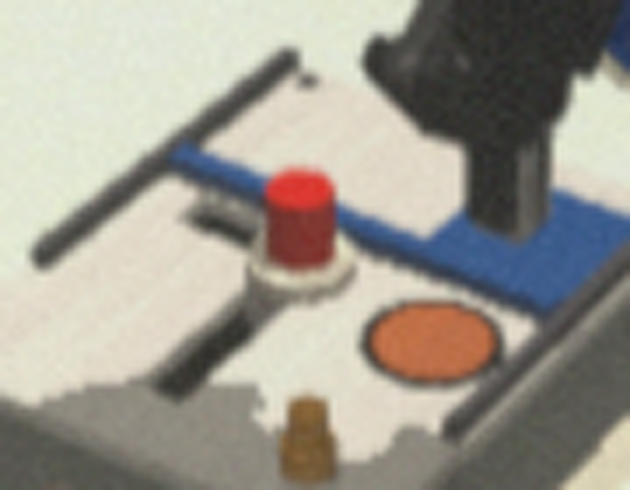

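```bash
python3 - <<'E'
from fit import *
T=load('top6');S=load('side6')
tp=lambda x,y:(260+(x-3)/7,205+(y-3)/7); sp=lambda x,y:(265+(x-3)/7,195+(y-3)/7)
g=lambda n,c,f,x,y,z:print(n,(w2b(p,ray(c,*f(x,y),z))*1000).round(1))
g('T bar near L',T,tp,103,303,.08);g('T bar near mid',T,tp,420,145,.08);g('T bar near R',T,tp,535,87,.08)
g('S bar near R top',S,sp,535,303,.08)
g('T knob top',T,tp,323,243,.108);g('S knob top',S,sp,300,187,.108)
g('T slot near end',T,tp,436,478,.07);g('T slot end far',T,tp,165,295,.07);g('T slot end near',T,tp,182,331,.07)
g('T collar far-right',T,tp,377,240,.078);g('T collar bottom',T,tp,345,317,.078)
g('T slot L',T,tp,410,487,.07);g('T slot R',T,tp,458,466,.07)
for z in (.07,):
  for X in [(31,0),(31,50),(-59,0)]: print(X, proj(T,b2w(p,[X[0]/1e3,X[1]/1e3,z])))
g('T window',T,tp,500,201,.07); g('S window',S,sp,433,341,.07)
E
```

```text
T bar near L [41.5 74.4 80. ]
T bar near mid [ 40.6 -47.8  80. ]
T bar near R [ 40.5 -92.7  80. ]
S bar near R top [ 39.8 -87.3  80. ]
T knob top [ 19.4  -1.6 108. ]
S knob top [ 19.6   0.7 108. ]
T slot near end [-63.9  -0.1  70. ]
T slot end far [36.3 54.4 70. ]
T slot end near [22.2 54.8 70. ]
T collar far-right [ 18.  -19.5  78. ]
T collar bottom [-1.   2.5 78. ]
T slot L [-62.6   9.2  70. ]
T slot R [-63.7  -8.7  70. ]
(31, 0) [[304.0748991  238.47212928]]
(31, 50) [[285.73894458 247.79048734]]
(-59, 0) [[320.8831769  271.05967883]]
T window [ 12.1 -64.2  70. ]
S window [ 11.7 -62.1  70. ]
```

The pin stopped about 10 mm short of the corner: the bar face is at x ≈ 41 where about 52 is expected. The upward reaction on the tool suggests the pin tipped and bound because I pushed it high up on the knob. I'll go in again lower and push on the collar.

>>> arm_command([
  [0.006,0,0.029,0],
  [0.006,0,0.029,0],
  [0.007,0,0.029,0],
  [0.007,0,0.028,0],
  [0.007,0,0.028,0],
  [0,0.03,0,0],
  [0,0.03,0,0],
  [0,0.03,0,0],
  [0,0.02,0,0],
  [0,0.01,0,0],
  [0,0.005,0,0],
  [0,0,0,0],
])

```text
time: 10.45
tool_pos: [0.4676, 0.0312, 0.0803]
tcp_rot: [-1.541, -0.357, 0.356]
wrist_force: [-0.3, 0.8, -0.3]
width: 0.002
```

```bash
python3 - <<'E'
from plan import *
st(-40,0,.075)
E
```

```text
t 10.45 box pos mm [-38.9   0.3  80.3] F box [ 0.1  0.8 -0.3] w 0.002 q [ 0.01  0.02  2.18  0.    0.94 -0.44]
tool axes in box frame (cols)
 [[ 1.  0. -0.]
 [ 0. -0.  1.]
 [ 0. -1. -0.]]
tool-frame delta mm [-1.1  5.3 -0.3]
```

>>> arm_command([
  [0,0.005,0,0],
  [0.008,0,0,0],
  [0.008,0,0,0],
  [0.008,0,0,0],
  [0.004,0,0,0],
  [0.003,0,0,0],
  [0.003,0,0,0],
  [0,0,0,0],
])

```text
time: 11.45
tool_pos: [0.498, 0.0458, 0.0749]
tcp_rot: [-1.541, -0.356, 0.356]
wrist_force: [-0.2, -0.6, -0.4]
width: -0.004
```

```bash
python3 look.py 7
```

```text
t 11.45 box pos mm [-5.2  0.1 74.9] F box [-0.4 -0.4 -0.4] w -0.004 q [ 0.04  0.09  2.12 -0.    0.93 -0.41]
tool axes in box frame (cols)
 [[ 1. -0.  0.]
 [-0.  0.  1.]
 [-0. -1.  0.]]
```

View pics/c7.png

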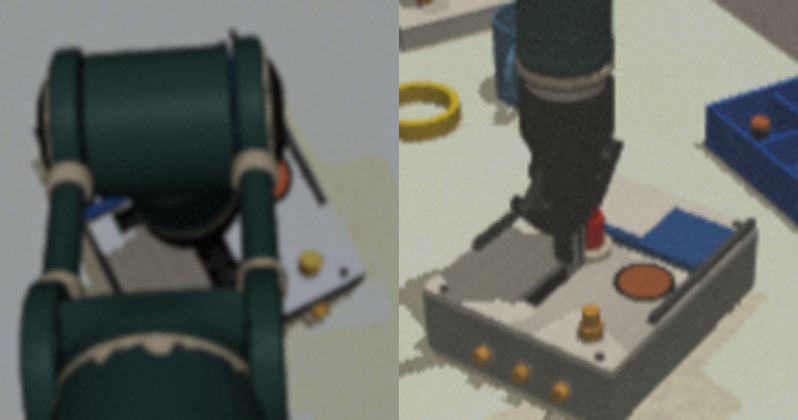

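The low approach is clear, and the tip is just about at the collar. I'll continue in fine steps.

>>> arm_command([
  [0.002,0,0,0],
  [0.002,0,0,0],
  [0.002,0,0,0],
  [0,0,0,0],
])

```text
time: 12.05
tool_pos: [0.5036, 0.0484, 0.075]
tcp_rot: [-1.541, -0.356, 0.356]
wrist_force: [-0.9, -0.4, 0.7]
width: -0.002
```

```bash
python3 - <<'E'
from plan import *
st()
E
```

```text
t 12.05 box pos mm [ 1. -0. 75.] F box [-0.9  0.   0.7] w -0.002 q [ 0.05  0.1   2.11  0.    0.93 -0.41]
tool axes in box frame (cols)
 [[ 1.  0.  0.]
 [-0. -0.  1.]
 [ 0. -1. -0.]]
```

>>> arm_command([
  [0.002,0,0,0],
  [0.002,0,0,0],
  [0.001,0,0,0],
  [0,0,0,0],
])

```text
time: 12.55
tool_pos: [0.5081, 0.0506, 0.075]
tcp_rot: [-1.541, -0.356, 0.356]
wrist_force: [-0.5, -0.1, -0.5]
width: -0.002
```

>>> arm_command([
  [0.0015,0,0,0],
  [0.0015,0,0,0],
  [0,0,0,0],
])

```text
time: 12.92
tool_pos: [0.509, 0.0513, 0.0749]
tcp_rot: [-1.542, -0.353, 0.359]
wrist_force: [-7.3, -4.0, 5.2]
width: 0.003
```

```bash
python3 look.py 8
```

```text
t 12.93 box pos mm [ 7.1  0.2 74.9] F box [-8.3 -0.4  5.2] w 0.003 q [ 0.05  0.11  2.09 -0.    0.94 -0.4 ]
tool axes in box frame (cols)
 [[ 1.    -0.004 -0.   ]
 [ 0.     0.001  1.   ]
 [-0.004 -1.     0.001]]
```

View pics/c8.png

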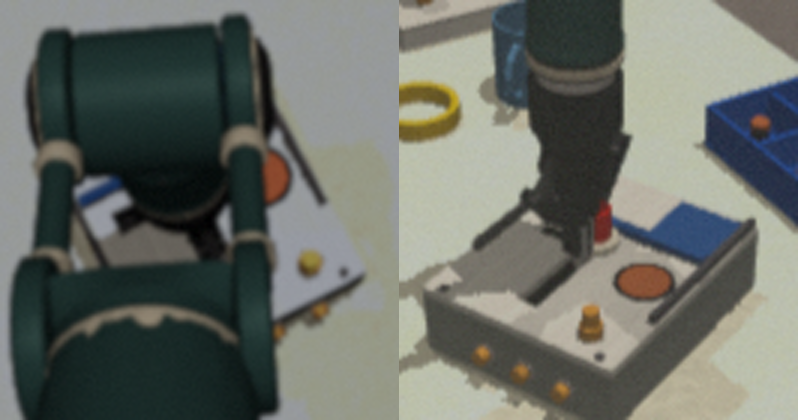

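It stopped at TCP x ≈ 7 with about 8 N, which puts the pin at x ≈ 32.6, where the corner should be. I'll move around to the pin's −y side.

>>> arm_command([
  [-0.004,0,0,0],
  [-0.01,0,0,0],
  [-0.02,0,0,0],
  [0,-0.03,0,0],
  [0,-0.03,0,0],
  [0,-0.025,-0.01,0],
  [0.01,0,-0.02,0],
  [0.02,0,-0.02,0],
  [0.015,0,-0.01,0],
  [0.01,0,0,0],
  [0,0,0,0],
])

```text
time: 14.4
tool_pos: [0.5558, 0.0077, 0.1592]
tcp_rot: [-1.541, -0.355, 0.357]
wrist_force: [-0.0, 0.6, -0.8]
width: -0.002
```

```bash
python3 look.py 9; python3 - <<'E'
from plan import *
st(30,-58,.076)
E
```

```text
t 14.4 box pos mm [ 30.  -59.5 159.2] F box [ 0.2  0.5 -0.8] w -0.002 q [-0.03  0.1   1.94  0.    1.11 -0.49]
tool axes in box frame (cols)
 [[ 1.    -0.001 -0.   ]
 [ 0.     0.001  1.   ]
 [-0.001 -1.     0.001]]
t 14.5 box pos mm [ 29.3 -59.3 159.4] F box [ 0.6 -0.2 -0.1] w 0.0 q [-0.03  0.1   1.94  0.    1.11 -0.49]
tool axes in box frame (cols)
 [[ 1.    -0.001 -0.   ]
 [ 0.     0.001  1.   ]
 [-0.001 -1.     0.001]]
tool-frame delta mm [ 0.8 83.4  1.2]
```

View pics/c9.png

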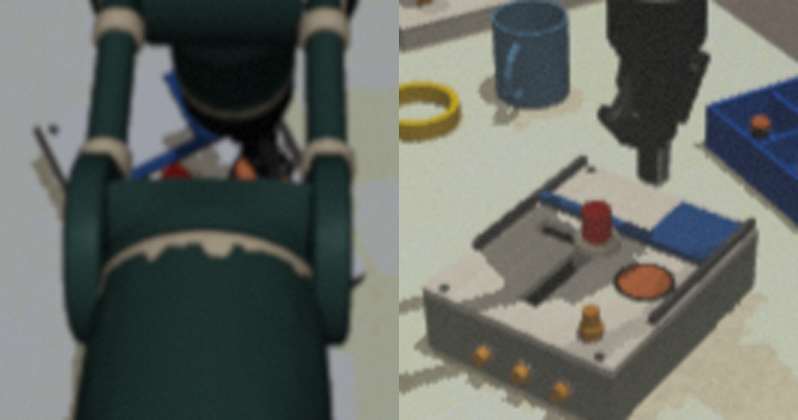

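```bash
python3 - <<'E'
from fit import *
S=load('side9')
im=cv2.resize(S['color'][195:265,265:355,::-1],None,fx=7,fy=7,interpolation=cv2.INTER_CUBIC);cv2.imwrite('pics/s9z.png',im)
E
```

```text
(no output)
```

View pics/s9z.png

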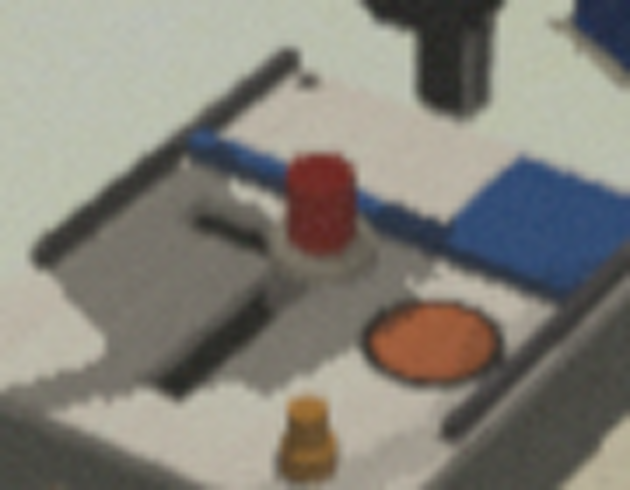

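The knob is now at about (311,219), level with the short leg, and the bar has moved farther on. I'll lower the fingers on the −y side and push towards +y.

>>> arm_command([
  [0.001,0.025,0,0],
  [0,0.025,0,0],
  [0,0.02,0,0],
  [0,0.01,0,0],
  [0,0.003,0,0],
  [0,0,0.004,0],
  [0,0,0.004,0],
  [0,0,0.004,0],
  [0,0,0.004,0],
  [0,0,0.004,0],
  [0,0,0.004,0],
  [0,0,0,0],
])

```text
time: 16.0
tool_pos: [0.546, 0.0294, 0.077]
tcp_rot: [-1.541, -0.356, 0.356]
wrist_force: [0.2, -0.1, 0.4]
width: -0.004
```

```bash
python3 look.py 10; python3 - <<'E'
from fit import *
S=load('side9');print(w2b(p,ray(S,265+318/7,195+167/7,.108)))
E
```

```text
t 16.0 box pos mm [ 30.8 -35.7  77. ] F box [ 0.2 -0.2  0.4] w -0.004 q [ 0.01  0.17  2.02 -0.    0.95 -0.45]
tool axes in box frame (cols)
 [[ 1. -0. -0.]
 [ 0.  0.  1.]
 [-0. -1.  0.]]
[0.03256844 0.00048226 0.108     ]
```

View pics/c10.png

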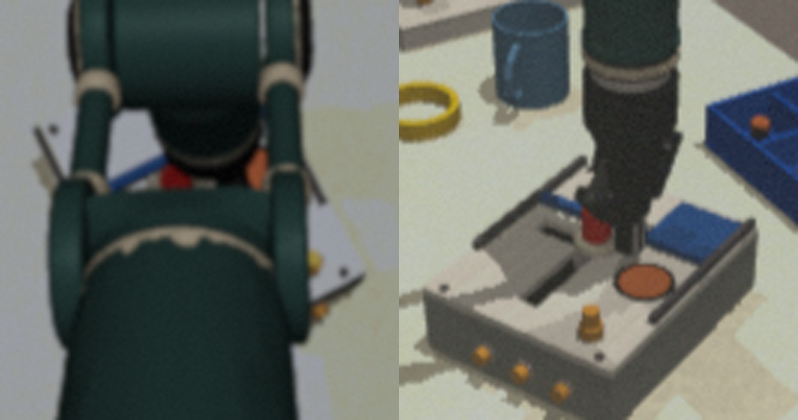

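The pin is confirmed at the corner, (32.6, 0.5) in the box frame. I'll lower 2 mm more so the tip meets the collar squarely, then push sideways.

>>> arm_command([
  [0,0.002,0,0],
  [0,0,0.003,0],
  [0,0,0.003,0],
  [0,0,0.004,0],
  [0,0,0.004,0],
  [0,0,0.004,0],
  [0,0,0.004,0],
  [0,0,0,0],
])

```text
time: 17.1
tool_pos: [0.5363, 0.0494, 0.075]
tcp_rot: [-1.541, -0.356, 0.356]
wrist_force: [0.4, 0.3, 0.8]
width: -0.001
```

```bash
python3 look.py 11
```

```text
t 17.1 box pos mm [ 30.8 -13.5  75. ] F box [0.5 0.1 0.8] w -0.001 q [ 0.05  0.16  2.04  0.    0.94 -0.41]
tool axes in box frame (cols)
 [[ 1. -0. -0.]
 [ 0.  0.  1.]
 [-0. -1.  0.]]
```

View pics/c11.png

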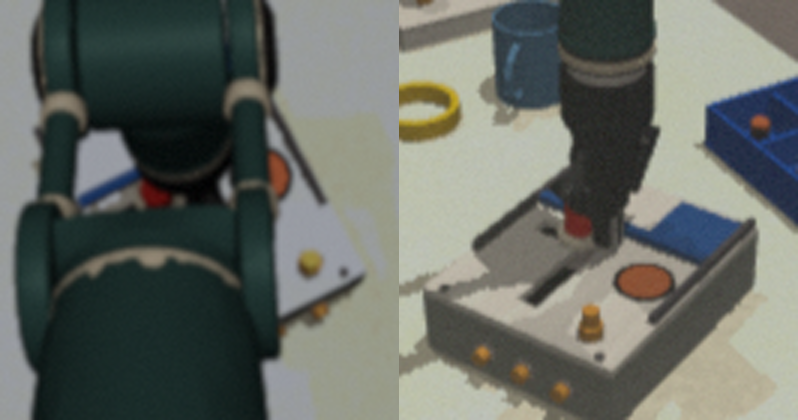

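The pin is sliding along the short leg with very little force.

>>> arm_command([
  [0,0,0.004,0],
  [0,0,0.004,0],
  [0,0,0.004,0],
  [0,0,0.004,0],
  [0,0,0.004,0],
  [0,0,0.003,0],
  [0,0,0,0],
])

```text
time: 18.08
tool_pos: [0.5263, 0.0699, 0.075]
tcp_rot: [-1.541, -0.356, 0.356]
wrist_force: [-0.3, -0.1, -0.2]
width: 0.002
```

>>> arm_command([
  [0,0,0.002,0],
  [0,0,0.002,0],
  [0,0,0,0],
])

```text
time: 18.45
tool_pos: [0.5246, 0.0734, 0.075]
tcp_rot: [-1.541, -0.356, 0.356]
wrist_force: [0.4, -0.2, -0.0]
width: -0.002
```

>>> arm_command([
  [0,0,0.002,0],
  [0,0,0.001,0],
  [0,0,0,0],
])

```text
time: 18.82
tool_pos: [0.5233, 0.076, 0.0751]
tcp_rot: [-1.541, -0.356, 0.356]
wrist_force: [-0.2, -1.2, 0.2]
width: 0.0
```

```bash
python3 look.py 12
```

```text
t 18.82 box pos mm [30.8 16.1 75.1] F box [-0.7 -1.   0.2] w 0.0 q [ 0.1   0.14  2.06 -0.    0.94 -0.36]
tool axes in box frame (cols)
 [[ 1. -0.  0.]
 [-0.  0.  1.]
 [-0. -1.  0.]]
```

>>> arm_command([
  [0,0,0.001,0],
  [0,0,0.001,0],
  [0,0,0,0],
])

```text
time: 19.3
tool_pos: [0.5225, 0.0778, 0.0751]
tcp_rot: [-1.541, -0.356, 0.356]
wrist_force: [0.3, 0.1, 0.8]
width: 0.002
```

>>> arm_command([
  [0,0,0.001,0],
  [0,0,0.001,0],
  [0,0,0,0],
])

```text
time: 19.68
tool_pos: [0.5216, 0.0796, 0.0751]
tcp_rot: [-1.541, -0.356, 0.356]
wrist_force: [0.2, 0.1, 0.9]
width: -0.001
```

```bash
python3 look.py 13
```

```text
t 19.68 box pos mm [30.8 20.1 75.1] F box [ 0.2 -0.   0.9] w -0.001 q [ 0.1   0.14  2.06  0.    0.94 -0.35]
tool axes in box frame (cols)
 [[ 1. -0.  0.]
 [-0.  0.  1.]
 [-0. -1.  0.]]
```

View pics/c13.png

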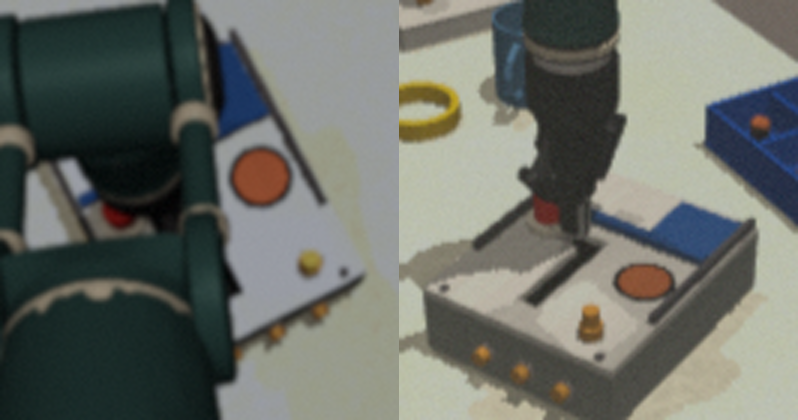

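There's no stop force yet, so I'll keep going in 1 mm steps.

>>> arm_command([
  [0,0,0.001,0],
  [0,0,0.001,0],
  [0,0,0,0],
])

```text
time: 20.15
tool_pos: [0.5211, 0.081, 0.0754]
tcp_rot: [-1.542, -0.357, 0.356]
wrist_force: [-0.0, -3.4, 1.2]
width: -0.003
```

>>> arm_command([
  [0,0,0.001,0],
  [0,0,0.001,0],
  [0,0,0,0],
])

```text
time: 20.52
tool_pos: [0.5211, 0.0823, 0.0759]
tcp_rot: [-1.543, -0.358, 0.355]
wrist_force: [1.8, -6.5, 2.9]
width: 0.003
```

>>> arm_command([
  [0,0,0.001,0],
  [0,0,0.001,0],
  [0,0,0,0],
])

```text
time: 20.9
tool_pos: [0.5212, 0.0835, 0.0766]
tcp_rot: [-1.545, -0.36, 0.354]
wrist_force: [2.6, -8.0, 5.6]
width: 0.003
```

The force rose to about 8 N at the expected end. I'll back straight off, lift clear and check.

>>> arm_command([
  [0,0,-0.004,0],
  [0,0,-0.01,0],
  [0,0,-0.02,0],
  [0,-0.03,-0.01,0],
  [0,-0.03,0,0],
  [0,-0.03,-0.02,0],
  [0,-0.03,-0.05,0],
  [-0.01,0,-0.05,0],
  [-0.03,0,-0.05,0],
  [-0.03,0,-0.03,0],
  [0,0,0,0],
])

```text
time: 22.28
tool_pos: [0.5619, -0.1686, 0.1943]
tcp_rot: [-1.542, -0.351, 0.353]
wrist_force: [-0.4, 0.3, -1.2]
width: -0.003
```

```bash
python3 look.py 14; python3 - <<'E'
from h import *
for n,(x0,y0,w,h,s) in {'top14':(260,195,80,85,6),'side14':(265,180,90,85,6)}.items():
    cv2.imwrite(f'pics/{n}z.png',np.clip(cv2.resize(load(n)['color'][y0:y0+h,x0:x0+w,::-1],None,fx=s,fy=s,interpolation=cv2.INTER_CUBIC)*1.2,0,255))
E
```

```text
t 22.27 box pos mm [ -41.8 -220.7  194.3] F box [-0.2  0.5 -1.2] w -0.003 q [-0.33  0.13  1.84 -0.    1.18 -0.78]
tool axes in box frame (cols)
 [[ 1.    -0.001  0.005]
 [-0.005  0.001  1.   ]
 [-0.001 -1.     0.001]][ WARN:0@0.429] global loadsave.cpp:1063 imwrite_ Unsupported depth image for selected encoder is fallbacked to CV_8U.
```

View pics/top14z.png

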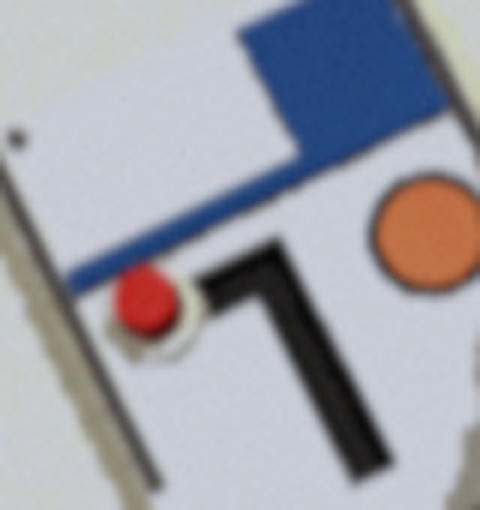

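View pics/side14z.png

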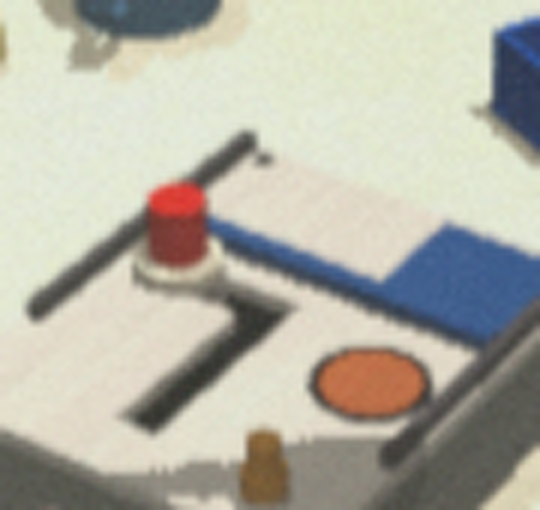

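View pics/side14.png

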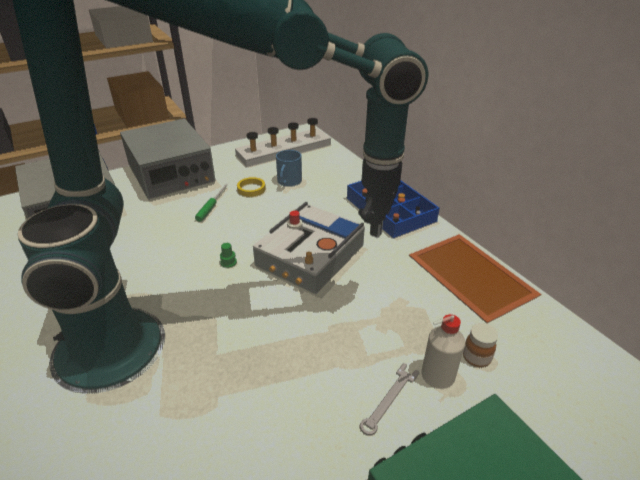

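```bash
python3 - <<'E'
from fit import *
T=load('top14');S=load('side14')
tp=lambda x,y:(260+(x-2.5)/6,195+(y-2.5)/6); sp=lambda x,y:(265+(x-2.5)/6,180+(y-2.5)/6)
g=lambda n,c,f,x,y,z:print(n,(w2b(p,ray(c,*f(x,y),z))*1000).round(1))
g('T knob',T,tp,146,299,.108);g('S knob',S,sp,179,198,.108)
g('T bar L',T,tp,75,290,.08);g('T bar R',T,tp,440,107,.08);g('S bar R',S,sp,480,345,.08)
g('T collar right',T,tp,207,290,.078)
E
```

```text
T knob [ 32.1  49.4 108. ]
S knob [ 32.7  50.9 108. ]
T bar L [54.9 73.9 80. ]
T bar R [ 54.2 -91.4  80. ]
S bar R [ 47.5 -93.1  80. ]
T collar right [30.7 26.6 78. ]
```

```bash
python3 -c "
from h import *
print(job.finish_job())"
```

```text
the job is handed in; nothing more can be done
None
```

The blue shutter is open and locked: the pin went to the corner and then to the end of the short leg. I handed the job in at about 22 s.

- **How it went:** My first push, high on the knob, bound about 12 mm short of the corner at about 20 N sideways plus 17 N upward. I backed off and pushed low on the collar instead. That took the pin to the corner, with about 8 N at the stop, and then sideways to the end of the short leg, with about 8–10 N at the stop. I never gripped the pin.
- **Last checks:** With the arm lifted clear, both cameras put the pin at box (32, 50) mm. The corner measured (32.6, 0.5), so it sits about 50 mm along the short leg, to within 1–2 mm. The copper window is fully uncovered.
- **Bystanders:** In the last side picture, the fitting, the green look-alike and everything else look unmoved. I checked this by eye only.
- **Disagreements:** The bar's face read x ≈ 54 mm in the top view but 47.5 mm in the side view, at a blurred corner; about 52 was expected. My fitted box position may also be up to 4 mm off along x, judging by the window, though it shouldn't affect measurements relative to the corner.

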